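Load a plaster mould into the screw press and start the clamp screw

ROBOT

A 7-joint arm with a two-finger parallel gripper is mounted at the origin on a cart in front of the work surface, level with it; the furniture and walls round the work are solid. World frame = base frame: x ahead of the robot, y to its left, z up, the work surface at z = 0. Lengths are in mm, angles in rad, forces in N, time in s.
With the tool pointing down it reaches from about 350 to 900 mm from the base axis. Payload 19.9 kg.
Tool frame: the origin (TCP) lies midway between the tips of the shut fingers; the grasp point (between the pads) lies 19 mm behind it; x points along the fingers, y is the direction in which the jaws open and shut, and the axes are right-handed (so a half turn about x gives the same grasp; the last joint's range is limited). The gripper opens to 85 mm and grips with 20 to 120 N. Pads are 22 mm wide; open, the fingers measure 114 mm over their backs; the gripper's body (76 mm by 85 mm) begins 54 mm behind the grasp point. The pads swing forward as they close: fully open they stand 13 mm farther back than shut.
Start: joints at [-1.321, 0.417, -0.01, 1.614, 0.005, 1.111, -0.053], TCP at [179.787, 598.563, 231.26] pointing down, gripper open.
Joint ranges: [-2.81, 2.81], [-0.39, 2.02], [-1.27, 1.25], [0.06, 2.57], [-1.19, 4.33], [0.19, 2], [-2.82, 2.82]. Speed limits (rad/s): [1.89, 1.89, 2.39, 2.39, 3.01, 3.01, 3.01].

INTERFACE

Orientations are given as [roll, pitch, yaw] about the fixed x, y, z axes, in that order (R = Rz(yaw) Ry(pitch) Rx(roll)).
In Python, from bench import robot, capture, nets gives the robot as it stands. The module is installed in compiled form; this text tells all that it offers.
- The arm moves only by the shell command python3 -m inch 'ROWS' [FORCE]. ROWS is JSON, a list of rows, each a list of 7 numbers: the shift along the world's x, y, z in mm, then the turn, a rotation vector about the world's x, y, z in rad, then the opening, from 0 (shut) to 1 (fully open). In form: [[x, y, z, rx, ry, rz, grip], ...]. A call has 1 to 20 rows; each row is the pose to reach, as a shift and turn from the pose measured when the call began; what a row does not reach only later rows make up. A row lasts 1/8 s, in which the tool goes at most 62.5 mm and 10.7 degrees, less where a joint would pass 70% of its speed; a pose out of reach is approached as far as the arm can. A call with a gripper value outside its range is refused whole. The fingers move at their own pace and stop on an object; FORCE is the grip in N (left out, the last holds). Time passes only in rows, so rows that repeat a pose let the fingers close. It gives the time, the measured TCP pose, the force and the opening at its end, in the units of the state.
- robot.get_obs(): the state, without advancing time (a new reading comes with each control period).
- capture(name): name is "side" or "top" or "wrist"; returns a dict with "image" (480x640x3 uint8, red, green, blue), "z_map" (480x640 float32, mm along the optical axis (not along the pixel's ray), 0 where there is no reading), "fovy" (degrees; the focal length in pixels is half the picture's height over the tangent of half this angle, whatever the lens; pixels are square), "cx", "cy" (the principal point, pixels), "origin" and "attitude" of the camera in the world. Camera axes: x right, y up, looking along -z (the intrinsics and any distortion apply to the point x, -y, -z); pixel columns grow to the right and rows downward; lengths in mm; the calibration is good to about 2 mm. A picture is of the moment at which its call begins.
- robot.job_done(): hands the job in, once; it reports no verdict.
Trained networks look in a picture, given as the dict that the camera call returned (one of the last four; its "shot" number tells which), for a name from the list of things; names that differ only in an ending like _2 or _b are one class to them, and where a whole thing is asked for, a point or a joint stands for the part that bears it (a point fixed in the world has none). Each returns a list of dicts, best first, with "conf" (0 to 1); they miss things now and then, are a little off and sometimes report something else, mostly with a low value. They report only what shows in the picture. A call takes as long as a camera call. They do not tell look-alikes from the thing itself.
- nets.find_in(name, picture): "rect" ([centre column, centre row, width, height] in pixels, round what is visible of it).
- nets.tip_of(name, picture): "point" ([row, column] in pixels: a listed point, or the origin of a listed thing).
The state is a dict: "t": time; "qpos": joint angles; "joint_velocities": joint speeds; "joint_torque": joint torques, N m; "tcp_pos": TCP position; "orientation": TCP orientation; "contact_force": force on the tool from outside, world axes, zero at the start; "wrist_torque": the same for the moment, N m; "finger_gap": opening from 0.0 (shut) to 1.0 (fully open).
Only numpy, scipy, OpenCV 4.12 (cv2) and the standard library are available. Lean on these libraries where they do the work, as an engineer would, in place of code of your own. Each camera call takes 0.05 s, during which the arm holds its last target.

TASK

Slide the plaster mould along its guides, under the cross bar of the press, until it is fully home against the wooden stop. Then start the clamp screw that stands loose in the threaded boss: without lifting it out, turn its black knob backward (anticlockwise from above) until you find it has dropped off the start of the thread, then forward one full turn so that it has caught but stays clear of the mould. Finish still gripping the knob, holding the screw upright and still so that the mould can be checked before it is tightened, and leave the cup, the jar and the wedge where they are.

Things in the scene. Friction and masses are not known exactly. Their poses are not given: they have to be found in the camera images.
- press: Screw press, fixed. Origin on the bench top under the screw's axis, z up. Plywood base 18 mm thick, x -100 to 100, y -120 to 240 mm; guide strips 94 mm apart, standing 18 mm above the base, along its y; wooden stop at y -95 mm, open at the +y end. Pillars at x -80 and 80 mm, 149 mm high; steel cross bar between them along x, 46 mm deep in y, underside 112 and top 132 mm high; in its middle the threaded boss, 48 mm wide.
- boss_mouth (a point): Centre of the boss's open top, 156 mm above the bench, on the screw's axis; axes as the press. Inside is a right-hand thread of 10 mm pitch, so a forward (clockwise from above) turn takes the screw 10 mm down. Its blunt start lies about 107 degrees anticlockwise (from above) of the press's +x; from there clockwise its first 55 degrees are a level ledge at the mouth's height, then it slopes down.
- mould_center (a point): Centre of the closed two-part white plaster mould, loose, 0.6 to 0.95 kg, 90 x 190 x 70 mm (x, y, z), rubber bands round it, plywood board on top. It stands on the base between the guides (2 mm free each side), drawn out 70 to 120 mm to +y; its axes are about the press's. Home: this point at 0, 0, 53 mm in the press frame. The end to push is a flat 58 mm wide, 95 mm to +y of this point.
- screw_knob (a point): Centre of the screw's round ribbed black knob, 41 mm wide, 30 mm high, upright; narrower collar just below. Screw 130 mm long, 0.22 to 0.37 kg, loose, leaning slightly; this point is 75 mm above the thread end and 115 mm above its foot. At the start it is 228 to 231 mm above the bench; off the thread start it falls 8 mm once let go (less by 2.5 mm per quarter turn overshot); one turn on is 10 mm lower still.
- screw_lead (a point): Lower end of the screw's own single 10 mm thread, 12.5 mm out from its axis in the screw's +x; a grey rib on the knob's top points the same way. Below it 40 mm of plain pilot. At the start it rests on the boss's first thread, 30 to 135 degrees clockwise (from above) of that thread's blunt start, at 154 to 156 mm; turned back past the start it falls. The fit has 3 mm of up-and-down play.
- cup: Bystander: unfired grey-brown clay cup, 100 mm wide, 90 mm high, standing behind the press; origin at its underside. Leave it alone.
- jar: Bystander: screw-lid jar of ochre stuff with a white lid, 66 mm wide, 105 mm high, standing behind the press; origin at its underside. Leave it alone.
- wedge: Bystander: beech wedge 34 x 95 x 22 mm lying in front of the press; origin at its underside. Leave it alone.
There are look-alikes about, which are no part of the job. Of the things that look like the part that bears mould_center, the larger one is meant.

How it is judged:
By the outcome, as a careful person would: the job done as asked, in the order asked, and still so for the second after the job is handed in, while the arm keeps its last pose, push and grip.
It also fails if it takes over 72 s, if anything falls off the work surface, if the arm or the gripper's body presses on something with over 40 N, if the wrist force passes 120 N, or if a joint passes its speed limit or range.

## Working session

There is one attempt and no reset: what is moved stays moved. The work goes in short steps, Python scripts to look and compute and a shell command to move; the robot and the scene stay as the last step left them, time stands still between calls to the robot, and variables do not carry over. Pictures are saved under pics/ and viewed, and the job is handed in when it is done.

```bash
mkdir -p pics; cat > h.py <<'E'
import numpy as np, cv2
from bench import robot, capture, nets
from scipy.spatial.transform import Rotation as R
def save(p,name,crop=None,s=1):
    im=p['image'][:,:,::-1]
    if crop: a,b,c,d=crop; im=im[b:d,a:c]
    if s!=1: im=cv2.resize(im,None,fx=s,fy=s,interpolation=cv2.INTER_CUBIC)
    cv2.imwrite('pics/'+name,im)
def att(p):
    a=np.array(p['attitude'],float)
    return a if a.shape==(3,3) else R.from_euler('xyz',a).as_matrix()
def ray(p,col,row):
    f=240/np.tan(np.radians(p['fovy'])/2)
    d=np.array([(col-p['cx'])/f,-(row-p['cy'])/f,-1.])
    return np.array(p['origin']),att(p)@d
def atz(p,col,row,z):
    o,d=ray(p,col,row); t=(z-o[2])/d[2]; return o+t*d
def dep(p,col,row):
    o,d=ray(p,col,row); return o+d*p['z_map'][int(round(row)),int(round(col))]
def proj(p,X):
    f=240/np.tan(np.radians(p['fovy'])/2)
    c=att(p).T@(np.array(X)-np.array(p['origin'])); return p['cx']+f*c[0]/-c[2], p['cy']-f*c[1]/-c[2]
E
python3 - <<'E'
from h import *
print(robot.get_obs())
for n in ['side','top','wrist']:
    p=capture(n); save(p,n+'0.png')
    print(n,{k:v for k,v in p.items() if k not in('image','z_map')})
    for k in ['press','boss_mouth','mould_center','screw_knob','screw_lead','cup','jar','wedge']:
        try:t=nets.tip_of(k,p)
        except Exception as e:t=e
        try:f=nets.find_in(k,p)
        except Exception as e:f=str(e)[:40]
        print(k,[(np.round(x['point']),round(x['conf'],2)) for x in t] if isinstance(t,list) else t,[(np.round(x['rect']),round(x['conf'],2)) for x in f] if isinstance(f,list) else f)
E
```

```text
{'t': 0.0, 'qpos': array([-1.32053226,  0.41798372, -0.01031912,  1.61416379,  0.00470428,
        1.11068558, -0.0530355 ]), 'joint_velocities': array([-2.05893656e-03,  9.39061482e-04, -2.14687070e-04, -1.21592339e-03,
        6.62932424e-05,  1.24084053e-03, -4.71320403e-04]), 'joint_torque': array([ 2.64237970e-04, -8.64467454e+01,  6.79344088e-01, -4.34888399e+01,
        1.91940850e-02,  7.50722102e-03,  3.28340116e-05]), 'tcp_pos': array([179.68047505, 598.26038964, 230.65847779]), 'orientation': array([-1.49816118,  1.56957978, -1.78993591]), 'contact_force': array([ 1.01940771, -0.5919905 ,  1.0728243 ]), 'wrist_torque': array([ 0.02239297, -0.00116655, -0.01288809]), 'finger_gap': 0.9993456523177316}
side {'fovy': 56.008442526066226, 'cx': 321.1284286175627, 'cy': 236.67151338489495, 'origin': array([ 471.46283202, -756.14346388,  622.66932241]), 'attitude': array([ 0.99925471, -0.00375619, -0.14423053]), 'shot': 1}
press [(array([287., 306.]), 0.85)] [(array([308., 277., 116., 115.]), 0.88), (array([306., 204.,  20.,  50.]), 0.21)]
boss_mouth [(array([224., 304.]), 0.72), 
[... 1178 characters left out ...]
4., 263.,  25.,  22.]), 0.59), (array([268., 264., 166., 103.]), 0.32)]
screw_lead [] [(array([292., 261.,  26.,  24.]), 0.88)]
cup [(array([189., 316.]), 0.82)] [(array([315., 181.,  47.,  49.]), 0.58)]
jar [(array([200., 258.]), 0.97)] [(array([258., 197.,  39.,  38.]), 0.95)]
wedge [(array([327., 284.]), 0.56)] [(array([287., 333.,  47.,  33.]), 0.93)]
wrist {'fovy': 60.15707697467308, 'cx': 317.76065479181597, 'cy': 244.6478877609617, 'origin': array([105.26656283, 621.4642475 , 374.13322125]), 'attitude': array([-3.07965871e-01,  5.98952033e-04,  1.27815824e+00]), 'shot': 3}
press [] []
boss_mouth [] []
mould_center [] []
screw_knob [] []
screw_lead [] []
cup [] []
jar [] []
wedge [] []
```

View pics/side0.png

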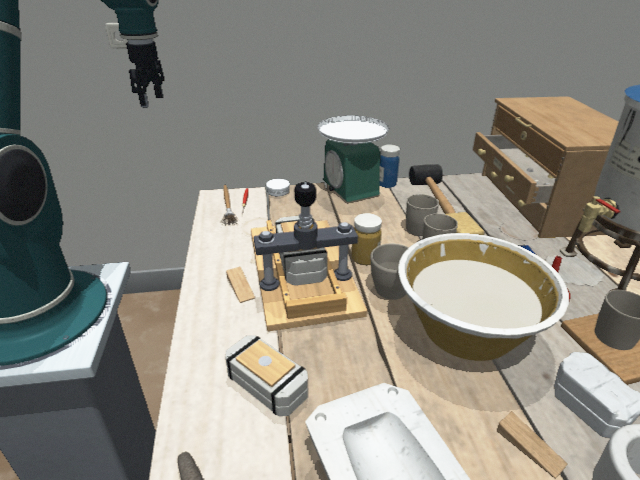

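View pics/top0.png

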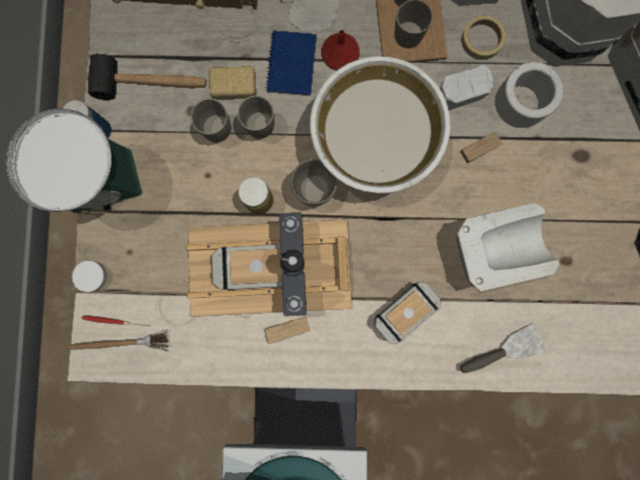

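```bash
python3 - <<'E'
from h import *
p=capture('top'); save(p,'top1.png',(170,190,370,340),4); np.save('top.npy',p,allow_pickle=True)
q=capture('side'); save(q,'side1.png',(220,160,400,340),3.3); np.save('side.npy',q,allow_pickle=True)
def Rr(p): return att(p)
for c,r in [(293,222),(293,308),(292,262),(340,262),(248,267),(190,230),(190,312),(349,222),(349,310),(215,268),(300,262),(286,262)]: print(c,r,np.round(dep(p,c,r)))
print(np.round(dep(q,306,190)),np.round(dep(p,408,312)))
E
```

```text
293 222 [633.   8. 149.]
293 308 [463.   4. 144.]
292 262 [548.   1. 245.]
340 262 [561. -90.  48.]
248 267 [544. 104.  88.]
190 230 [627. 248.  19.]
190 312 [444. 239.  21.]
349 222 [ 655. -111.    3.]
349 310 [ 455. -114.   -6.]
215 268 [541. 175.  76.]
300 262 [549. -13. 244.]
286 262 [548.  12. 244.]
[553. -14. 245.] [ 457. -238.   56.]
```

View pics/top1.png

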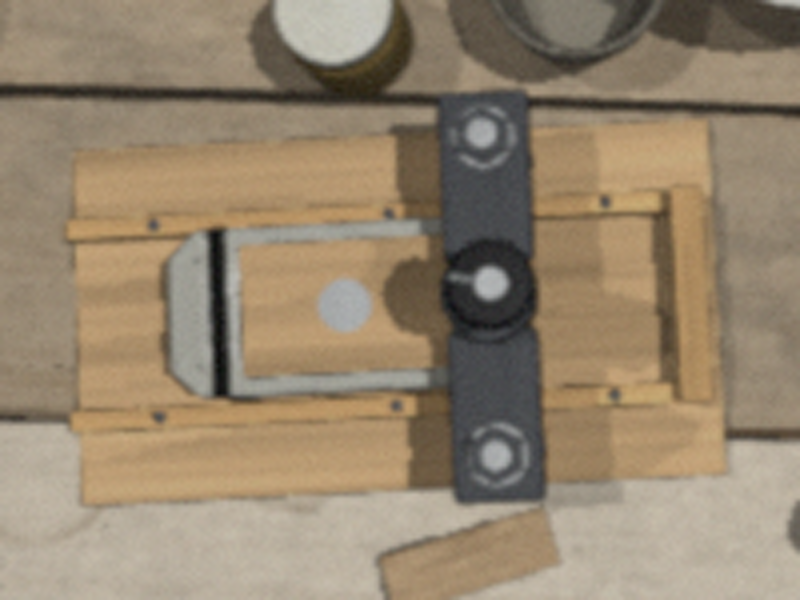

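View pics/side1.png

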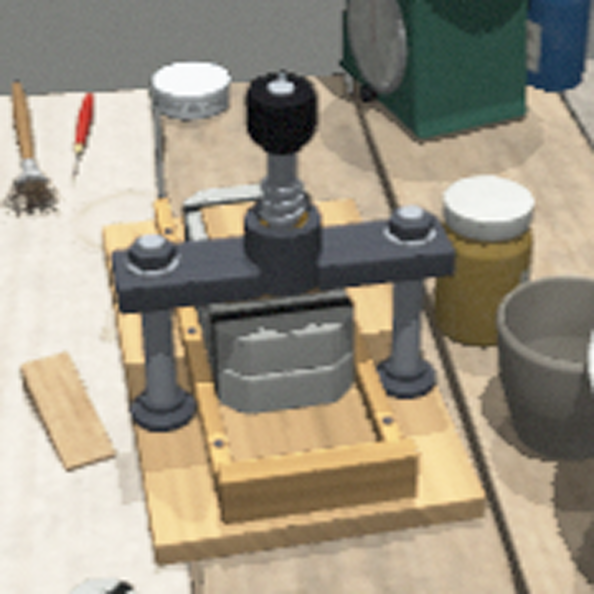

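```bash
python3 - <<'E'
from h import *
p=np.load('top.npy',allow_pickle=True).item(); q=np.load('side.npy',allow_pickle=True).item()
T=lambda x,y,z:atz(p,170+x/4,190+y/4,z)
A=T(75,152,18);B=T(85,503,18);C=T(710,120,18);D=T(725,470,18)
print(A,B,C,D)
for a,b in((A,B),(C,D),(A,C),(B,D)):
    v=a-b; print(np.linalg.norm(v),np.degrees(np.arctan2(v[1],v[0])))
print('stop inner', T(663,190,60),T(685,400,60))
u=T(482,132,149);w=T(496,457,149);print('pillars',u,w,np.linalg.norm(u-w),np.degrees(np.arctan2(*(u-w)[[1,0]])),(u+w)/2)
print('knob',T(490,283,245),'rib',T(452,275,245), np.degrees(np.arctan2(*(T(452,275,245)-T(490,283,245))[[1,0]])))
print('knob outline', T(445,285,238),T(537,285,238),T(490,240,238),T(490,333,238))
print('mould end', T(168,320,50),T(225,400,53),T(215,230,60), T(168,270,60),T(172,370,60))
S=lambda x,y,z:atz(q,220+x/3.3,160+y/3.3,z)
print('side knob top',S(281,82,245))
o=robot.get_obs();M=R.from_euler('xyz',o['orientation']).as_matrix();print(M.round(3))
pts=[dep(p,c,r) for c in range(205,290) for r in range(235,295)]
pts=np.array([x for x in pts if 50<x[2]<100]);
for c in range(206,226,2): print(c,np.round(dep(p,c,268)))
# jaws wrist
E
```

```text
[631.89269089 251.08815853  18.        ] [435.7923522  236.87757965  18.        ] [ 657.62426407 -106.42027058   18.        ] [ 462.03633067 -118.18087434   18.        ]
196.6145553783264 4.1447427352361625
195.94119396536473 3.4410232370946283
358.43324446724694 94.11674938740589
356.02703851888333 94.22730332929665
stop inner [613.08463585 -79.8054935   60.        ] [500.29005306 -93.79319566  60.        ]
pillars [630.89676782  12.69596992 149.        ] [470.47804934   1.48122189 149.        ] 160.81024784107763 3.9989971537990736 [550.68740858   7.08859591 149.        ]
knob [550.54645863   0.60517733 245.        ] rib [553.74907238  17.65743009 245.        ] 79.36308933600759
knob outline [549.59172308  21.25691798 238.        ] [550.49315605 -20.095368   238.        ] [570.30867273   1.56816937 238.        ] [5.28488615e+02 4.50260754e-01 2.38000000e+02]
mould end [537.34492368 187.56983701  50.        ] [494.74527564 154.31833225  53.        ] [586.17826579 161.82670057  60.        ] [563.9779364  186.40577786  60.        ] [510.21136601 182.09113945  60.        ]
side knob top [553.40096123   7.4367685  245.        ]
[[ 0.     0.288  0.958]
 [-0.     0.958 -0.288]
 [-1.    -0.     0.   ]]
206 [542. 208.  20.]
208 [543. 204.  17.]
210 [543. 199.  18.]
212 [543. 194.  22.]
214 [541. 178.  74.]
216 [541. 173.  78.]
218 [541. 169.  78.]
220 [541. 164.  80.]
222 [541. 160.  80.]
224 [541. 155.  81.]
```

```bash
python3 -m inch '[[36,-37,0,0,0,-0.12,0],[71,-73,0,0,0,-0.24,0],[107,-110,0,0,0,-0.36,0],[142,-146,0,0,0,-0.48,0],[178,-183,0,0,0,-0.6,0],[213,-220,0,0,0,-0.72,0],[249,-256,-20,0,0,-0.84,0],[284,-293,-40,0,0,-0.97,0],[320,-330,-60,0,0,-1.09,0],[355,-366,-80,0,0,-1.208,0],[355,-366,-80,0,0,-1.208,0],[355,-366,-80,0,0,-1.208,0]]' 60
python3 - <<'E'
from h import *
o=robot.get_obs();print(o['qpos'].round(3),o['finger_gap']);print(R.from_euler('xyz',o['orientation']).as_matrix().round(3))
p=capture('wrist');save(p,'w1.png');np.save('w.npy',p,allow_pickle=True)
p=capture('top');save(p,'t2.png',(150,170,390,350),3.3)
E
```

```text
t: 4.15
tcp_pos: [534.6, 232.9, 151.2]
orientation: [-1.906, 1.57, 2.878]
contact_force: [0.4, 0.4, -0.3]
finger_gap: 0.001
[-0.763  0.454  0.386  1.805 -0.209  0.923 -0.215] 0.0012775182229094947
[[-0.     0.997  0.072]
 [ 0.     0.072 -0.997]
 [-1.    -0.    -0.   ]]
```

View pics/w1.png

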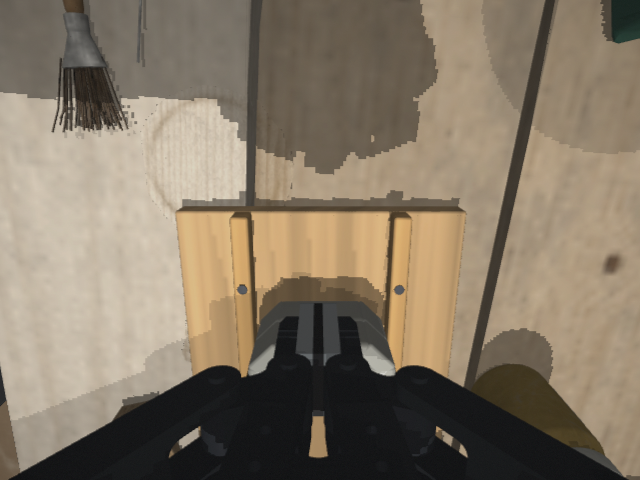

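View pics/t2.png

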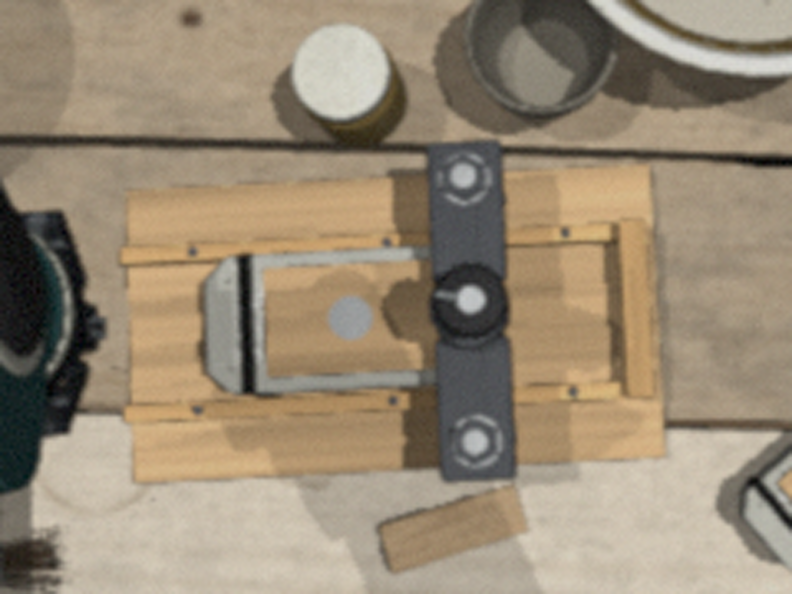

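```bash
python3 - <<'E'
from h import *
p=np.load('w.npy',allow_pickle=True).item()
print(p['origin'],proj(p,[534.6,232.9,151]),proj(p,[537,187,55]),proj(p,[537,187,88]))
for c,r in [(320,306),(282,302),(365,302),(320,340),(320,290),(265,350),(378,350),(300,210)]: print(c,r,np.round(dep(p,c,r)))
E
```

```text
[528.81021592 310.83357056 294.1165314 ] (np.float64(318.5410712971731), np.float64(325.0613697928248)) (np.float64(316.9419778089809), np.float64(316.03890588321195)) (np.float64(316.81267558245304), np.float64(343.35001408022663))
320 306 [534. 245. 159.]
282 302 [512. 179.  21.]
365 302 [573. 182.  18.]
320 340 [534. 244. 180.]
320 290 [539. 189.  18.]
265 350 [507. 175.  79.]
378 350 [574. 179.  78.]
300 210 [521. 247.  16.]
```

```bash
python3 -m inch '[[0,0,-50,0,0,0,0],[0,0,-100,0,0,0,0],[0,0,-105,0,0,0,0],[0,0,-105,0,0,0,0],[1.4,-20,-105,0,0,0,0],[2.1,-30,-105,0,0,0,0],[2.8,-40,-105,0,0,0,0],[3.5,-50,-105,0,0,0,0],[4.2,-60,-105,0,0,0,0],[4.9,-70,-105,0,0,0,0],[5.6,-80,-105,0,0,0,0],[6.3,-90,-105,0,0,0,0],[7,-100,-105,0,0,0,0],[7.5,-106,-105,0,0,0,0],[7.5,-106,-105,0,0,0,0]]'
python3 - <<'E'
from h import *
p=capture('top');save(p,'t3.png',(150,170,390,350),3.3)
p=capture('side');save(p,'s3.png',(220,160,400,340),3.3)
E
```

```text
t: 6.12
tcp_pos: [542.3, 127.8, 47.2]
orientation: [2.483, 1.569, 0.985]
contact_force: [0.7, 2.8, 2.5]
finger_gap: -0.001
```

View pics/t3.png

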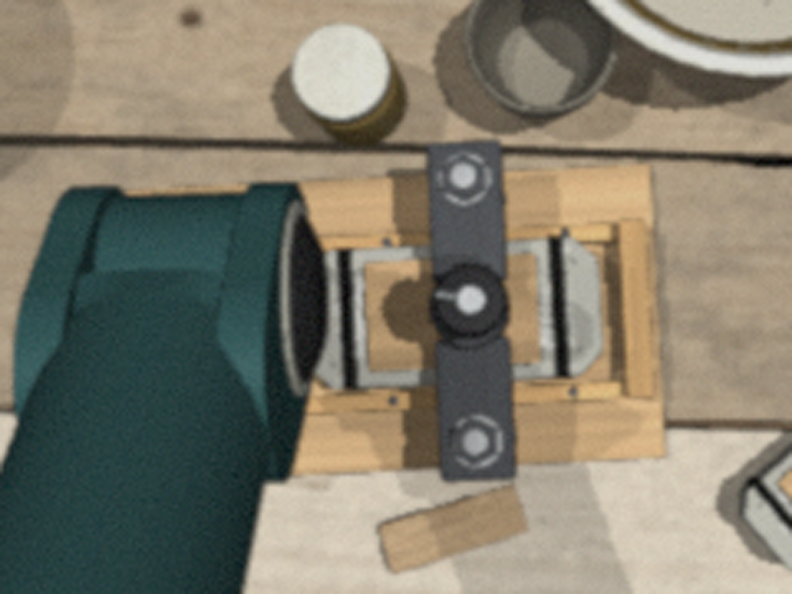

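View pics/s3.png

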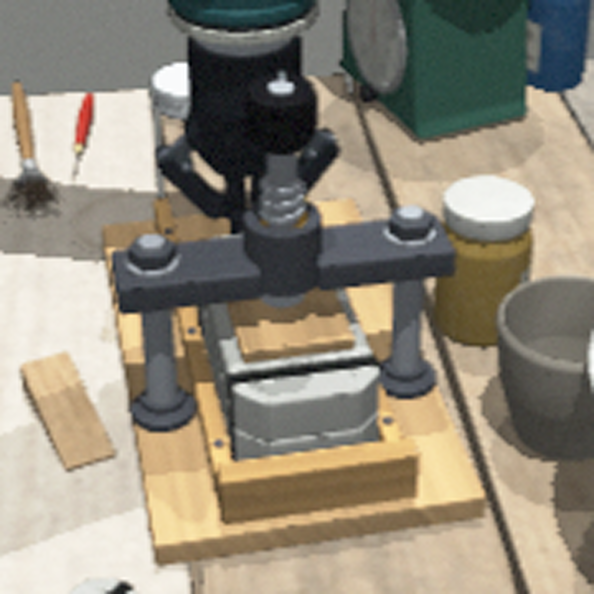

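```bash
python3 -m inch '[[0.4,-5,-1,0,0,0,0],[0.7,-9,-1,0,0,0,0],[0.9,-12,-1,0,0,0,0],[1,-14,-1,0,0,0,0],[1,-14,-1,0,0,0,0]]'; python3 -m inch '[[0.1,-1,0,0,0,0,0],[0.1,-2,0,0,0,0,0],[0.1,-2,0,0,0,0,0]]'
```

```text
t: 6.85
tcp_pos: [543.3, 114.6, 46.2]
orientation: [2.582, 1.568, 1.085]
contact_force: [-0.3, 6.4, 4.5]
finger_gap: -0.0
t: 7.22
tcp_pos: [543.3, 113.5, 46.3]
orientation: [2.726, 1.567, 1.23]
contact_force: [-0.6, 6.6, 1.0]
finger_gap: -0.001
```

```bash
python3 -m inch '[[0.1,-1,0,0,0,0,0],[0.1,-2,0,0,0,0,0],[0.1,-2,0,0,0,0,0]]'; python3 -m inch '[[0.1,-1,0,0,0,0,0],[0.1,-2,0,0,0,0,0],[0.1,-2,0,0,0,0,0]]'
python3 - <<'E'
from h import *
p=capture('top');save(p,'t4.png',(250,190,390,310),5)
p=capture('side');save(p,'s4.png',(250,210,370,330),5)
E
```

```text
t: 7.6
tcp_pos: [543.3, 113.4, 46.3]
orientation: [2.845, 1.566, 1.351]
contact_force: [0.3, 13.9, -0.1]
finger_gap: -0.003
t: 7.98
tcp_pos: [543.3, 113.5, 46.4]
orientation: [2.902, 1.564, 1.41]
contact_force: [0.9, 13.4, -0.6]
finger_gap: 0.002
```

View pics/t4.png

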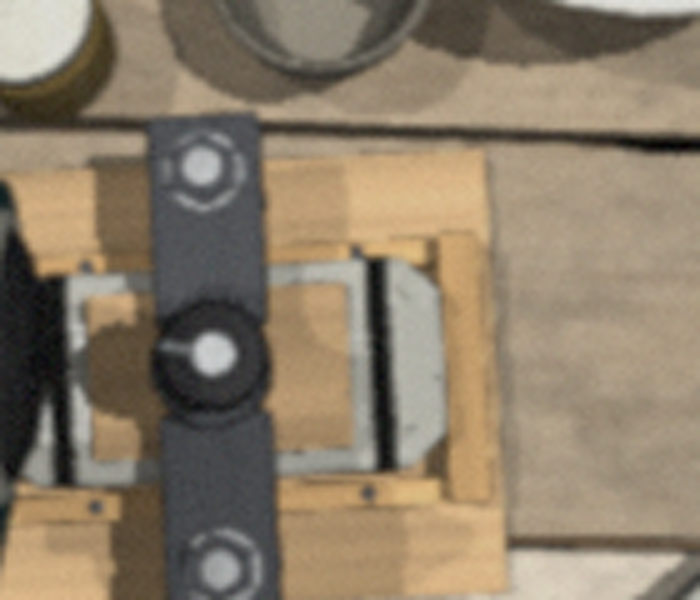

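View pics/s4.png

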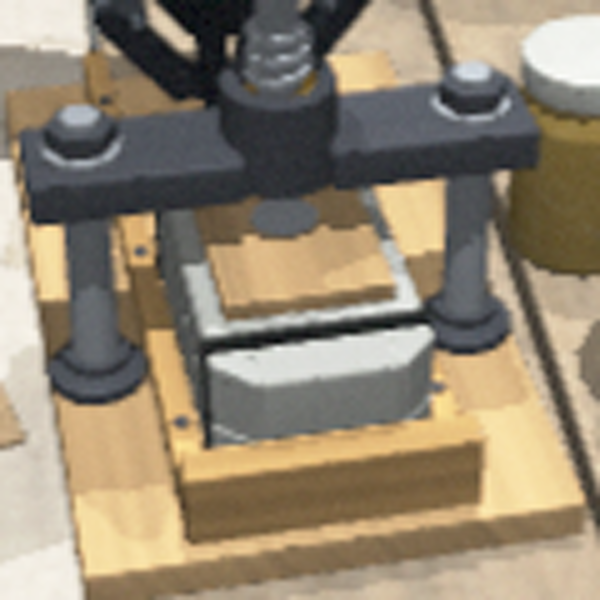

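```bash
python3 -m inch '[[0.1,-2,0,0,0,0,0],[0.2,-4,0,0,0,0,0],[0.3,-5,0,0,0,0,0],[0.3,-5,0,0,0,0,0]]'; python3 -m inch '[[-0.5,8,0,0,0,0,0],[-2,30,0,0,0,0,0],[-4,50,50,0,0,0,0],[-4,50,100,0,0,0,0],[-4,50,150,0,0,0,0.5],[-4,50,200,0,0,0,1],[-4,50,250,0,0,0,1],[-4,50,260,0,0,0,1],[-4,50,260,0,0,0,1]]'
python3 - <<'E'
from h import *
p=capture('wrist');save(p,'w5.png')
np.save('w5.npy',p,allow_pickle=True)
print(nets.tip_of('screw_knob',p),nets.find_in('screw_knob',p))
p=capture('top');save(p,'t5.png',(250,190,390,310),5);np.save('t5.npy',p,allow_pickle=True)
p=capture('side');save(p,'s5.png',(240,160,400,320),3.5)
o=robot.get_obs();print(o['qpos'].round(3));print(R.from_euler('xyz',o['orientation']).as_matrix().round(3))
E
```

```text
t: 8.57
tcp_pos: [543.8, 113.4, 46.7]
orientation: [2.892, 1.559, 1.404]
contact_force: [1.1, 28.8, 1.1]
finger_gap: -0.001
t: 9.7
tcp_pos: [539.8, 163.2, 306.6]
orientation: [2.873, 1.559, 1.385]
contact_force: [0.1, 0.6, -0.9]
finger_gap: 1.0
[] [{'rect': [317.9, 426.8, 31.3, 66.0], 'conf': 0.96}]
[-0.697  0.256  0.43   1.693 -0.124  1.214 -0.153]
[[ 0.     0.997  0.083]
 [ 0.011  0.083 -0.997]
 [-1.     0.001 -0.011]]
```

View pics/t5.png

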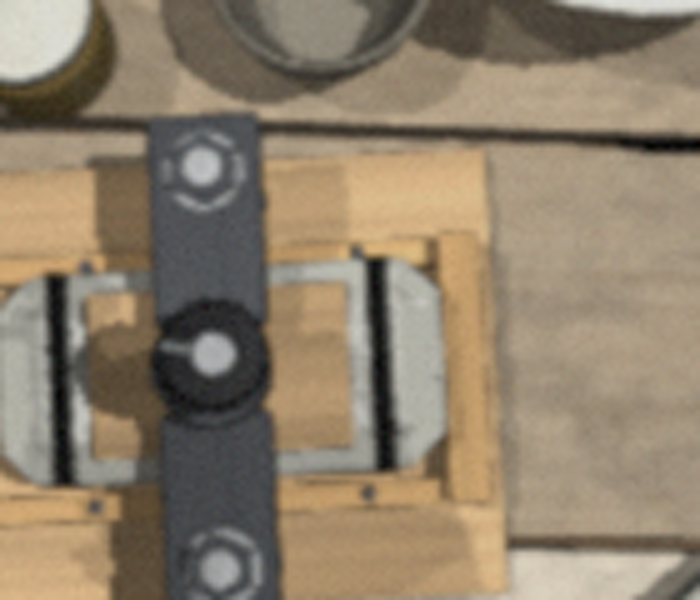

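View pics/w5.png

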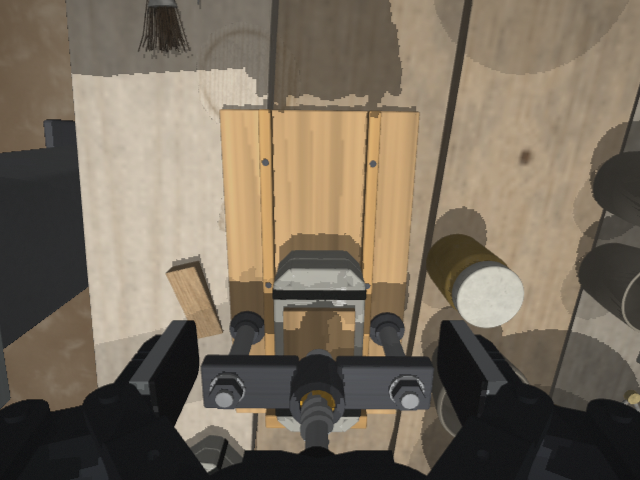

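View pics/s5.png

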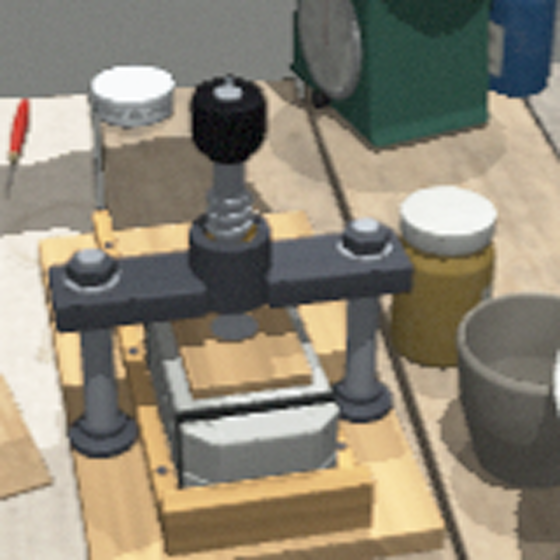

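```bash
python3 - <<'E'
from h import *
p=np.load('t5.npy',allow_pickle=True).item()
T=lambda x,y,z:atz(p,250+x/5,190+y/5,z).round(1)
print('bar',T(203.5,120,132),T(226,590,132),T(214.7,366,132))
print('bolts',T(210.5,366.5,149))
print('knob',T(213,354,246),T(211,354,240)); print('rib',T(160,345,244), np.degrees(np.arctan2(*(T(160,345,245)-T(213,354,245))[[1,0]])))
print('mould',T(443,365,60), T(0,380,60))
w=np.load('w5.npy',allow_pickle=True).item()
for c,r in[(225,400),(410,400)]: print('bolt w',dep(w,c,r).round(1), atz(w,c,r,147).round(1))
print('boss w rim', atz(w,316,397,156).round(1),dep(w,300,412).round(1),dep(w,335,412).round(1))
E
```

```text
bar [651.5  14.  132. ] [ 4.626e+02 -1.000e-01  1.320e+02] [551.9   6.8 132. ]
bolts [550.8   7.4 149. ]
knob [5.504e+02 4.000e-01 2.460e+02] [550.7   1.5 240. ]
rib [553.3  19.5 244. ] 81.61675151907079
mould [558.1 -87.   60. ] [547.4 103.7  60. ]
bolt w [473.3   2.3 149. ] [472.9   0.7 147. ]
bolt w [631.8  14.7 148.8] [632.4  13.4 147. ]
boss w rim [550.5  16.8 156. ] [538.2   1.  156.2] [567.8   3.1 156. ]
```

```bash
python3 -m inch '[[1,-16,0,0,0,-0.16,1],[2,-31,0,0,0,-0.32,1],[3,-47,0,0,0,-0.48,1],[4,-63,0,0,0,-0.63,1],[6,-78,0,0,0,-0.79,1],[7,-94,0,0,0,-0.95,1],[8,-110,0,0,0,-1.11,1],[9,-126,0,0,0,-1.27,1],[10,-141,0,0,0,-1.43,1],[11.5,-157,0,0,0,-1.585,1],[11.5,-157,0,0,0,-1.585,1],[11.5,-157,0,0,0,-1.585,1]]'
cat > st.py <<'E'
from h import *
o=robot.get_obs();M=R.from_euler('xyz',o['orientation']).as_matrix()
print('t',o['t'],'q',o['qpos'].round(3),'tcp',o['tcp_pos'].round(1),'gap',round(o['finger_gap'],3),'F',o['contact_force'].round(1),'Tq',o['wrist_torque'].round(2))
yaw=np.degrees(np.arctan2(M[1,1],M[0,1])); print('tool x',M[:,0].round(3),'yaw of tool y',round(yaw,1))
# rotation that makes tool vertical, same yaw
c,s=np.cos(np.radians(yaw)),np.sin(np.radians(yaw))
Mt=np.array([[0,c,s],[0,s,-c],[-1,0,0]]); 
print('levelling rotvec',R.from_matrix(Mt@M.T).as_rotvec().round(4))
E
python3 st.py
python3 - <<'E'
from h import *
p=capture('wrist');save(p,'w6.png');np.save('w6.npy',p,allow_pickle=True)
E
```

```text
t: 11.45
tcp_pos: [550.9, 7.0, 305.2]
orientation: [3.015, 1.56, -0.053]
contact_force: [-1.2, -0.1, -0.4]
finger_gap: 0.998
t 11.45 q [-0.689  0.265  0.752  1.736 -0.193  1.206 -1.386] tcp [550.9   7.  305.2] gap 0.998 F [-1.2 -0.1 -0.4] Tq [ 0.03  0.02 -0.04]
tool x [ 0.01  -0.001 -1.   ] yaw of tool y -85.8
levelling rotvec [ 0.0006  0.0104 -0.    ]
```

View pics/w6.png

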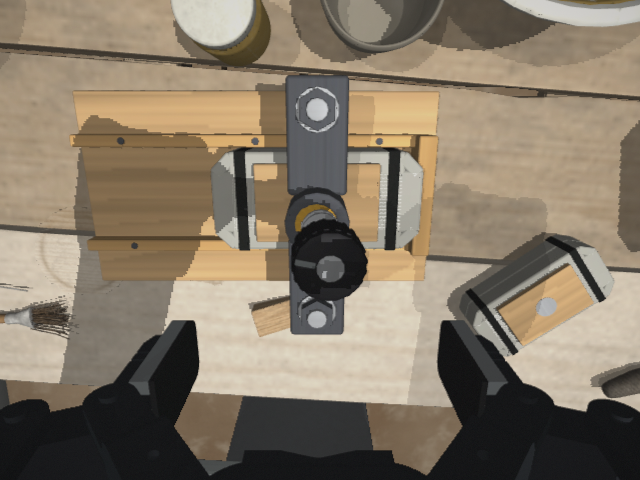

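```bash
python3 - <<'E'
from h import *
p=np.load('w6.npy',allow_pickle=True).item()
f=lambda c,r,z:atz(p,c,r,z).round(1)
print(p['origin'].round(1))
print('boss',f(316.5,215,156),'w',f(285,215,156),f(348,215,156))
print('bolts',(f(317,110,149)+f(317,319,149))/2,f(317,110,149),f(317,319,149))
print('knob top disc',f(330,268,244),dep(p,330,268).round(1),'black',f(330,261,236),dep(p,345,245).round(1))
print('rib',np.degrees(np.arctan2(*(f(296,262,244)-f(330,268,244))[[1,0]])))
E
```

```text
[626.4  13.3 448.8]
boss [559.2   8.8 156. ] w [557.6  31.5 156. ] [560.9 -13.9 156. ]
bolts [552.    7.9 149. ] [631.4  13.6 149. ] [472.6   2.2 149. ]
knob top disc [551.5   1.  244. ] [552.1   1.2 245.9] black [552.6   0.9 236. ] [564.9  -5.6 244.8]
rib 83.69455402273138
```

```bash
python3 -m inch '[[0.5,0,-40,0,0.01,0,1],[0.5,0,-80,0,0.01,0,1],[0.5,0,-99,0,0.01,0,1],[0.5,0,-99,0,0.01,0,1],[0.5,0,-99,0,0.01,0,0.65],[0.5,0,-99,0,0.01,0,0.5],[0.5,0,-99,0,0.01,0,0.3],[0.5,0,-99,0,0.01,0,0.3],[0.5,0,-99,0,0.01,0,0.3],[0.5,0,-99,0,0.01,0,0.3]]' 40; python3 st.py
python3 - <<'E'
from h import *
p=capture('wrist');save(p,'w7.png')
p=capture('side');save(p,'s7.png',(240,140,400,300),3.5)
E
```

```text
t: 12.75
tcp_pos: [551.9, 7.2, 207.2]
orientation: [-3.112, 1.569, 0.102]
contact_force: [-0.7, 0.8, 7.8]
finger_gap: 0.456
t 12.75 q [-0.637  0.379  0.711  1.843 -0.287  1.022 -1.308] tcp [551.9   7.2 207.2] gap 0.456 F [-0.7  0.8  7.8] Tq [0.29 0.16 0.08]
tool x [ 0.002  0.    -1.   ] yaw of tool y -85.8
levelling rotvec [-0.0002  0.002   0.    ]
```

View pics/w7.png

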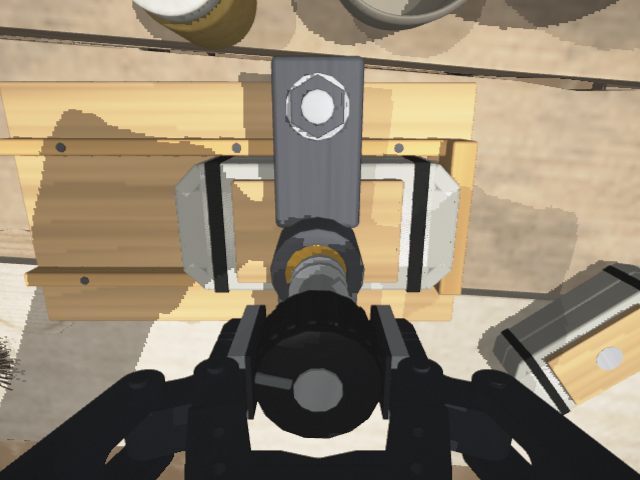

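View pics/s7.png

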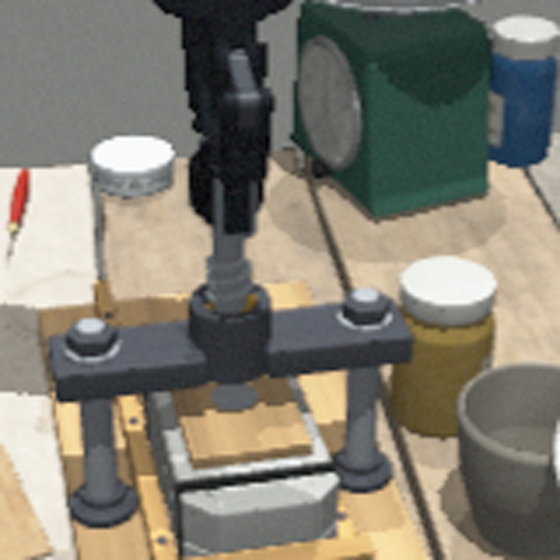

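```bash
python3 -m inch '[[0,0,0.7,0,0,0.1,0.3],[0,0,0.7,0,0,0.2,0.3],[0,0,0.7,0,0,0.3,0.3],[0,0,0.7,0,0,0.4,0.3],[0,0,0.7,0,0,0.5,0.3],[0,0,0.7,0,0,0.6,0.3],[0,0,0.7,0,0,0.7,0.3],[0,0,0.7,0,0,0.8,0.3],[0,0,0.7,0,0,0.9,0.3],[0,0,0.7,0,0,0.96,0.3],[0,0,0.7,0,0,0.96,0.3]]'; python3 st.py
python3 - <<'E'
from h import *
p=capture('wrist');save(p,'w8.png')
p=capture('side');save(p,'s8.png',(240,140,400,300),3.5)
E
```

```text
t: 14.22
tcp_pos: [551.9, 7.3, 208.0]
orientation: [-3.077, 1.569, 1.097]
contact_force: [-0.0, -0.4, -2.7]
finger_gap: 0.453
t 14.225 q [-0.482  0.341  0.51   1.837 -0.196  1.012 -0.431] tcp [551.9   7.3 208. ] gap 0.453 F [-0.  -0.4 -2.7] Tq [-0.04  0.01  0.02]
tool x [ 0.001  0.002 -1.   ] yaw of tool y -30.8
levelling rotvec [-0.002  0.001  0.   ]
```

View pics/w8.png

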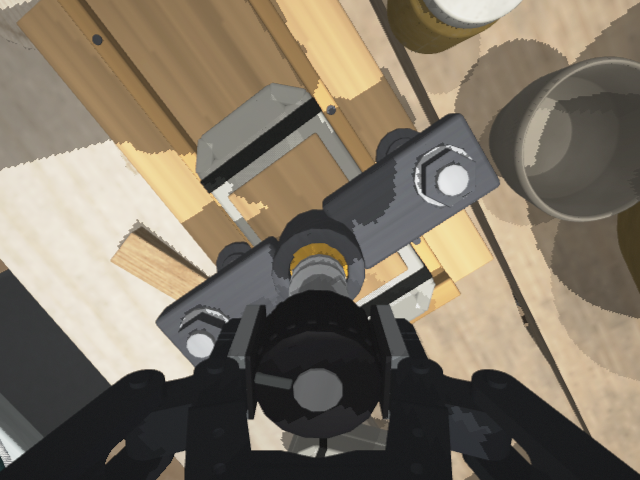

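View pics/s8.png

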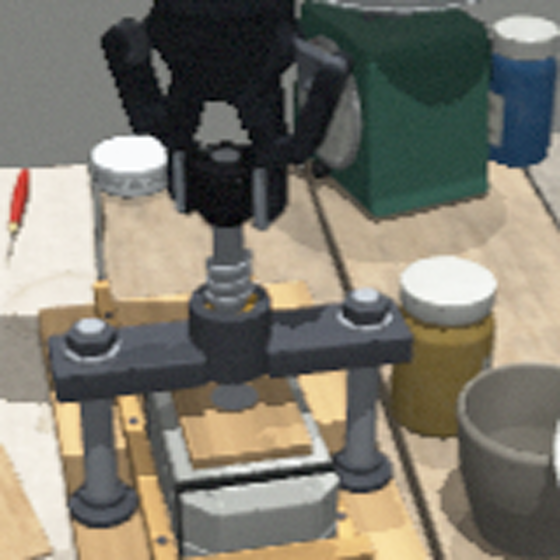

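```bash
python3 -m inch '[[0,0,0,0,0,0,0.6],[0,0,0,0,0,0,0.7],[0,0,0,0,0,0,0.7],[0,0,0,0,0,0,0.7]]'; python3 st.py
python3 - <<'E'
from h import *
p=capture('wrist');save(p,'w9.png');np.save('w9.npy',p,allow_pickle=True)
p=capture('side');save(p,'s9.png',(240,140,400,300),3.5)
E
```

```text
t: 14.82
tcp_pos: [551.9, 7.3, 208.0]
orientation: [-3.129, 1.569, 1.044]
contact_force: [0.5, 0.2, -0.1]
finger_gap: 0.699
t 14.825 q [-0.483  0.341  0.511  1.837 -0.196  1.012 -0.432] tcp [551.9   7.3 208. ] gap 0.699 F [ 0.5  0.2 -0.1] Tq [-0.02 -0.02 -0.02]
tool x [ 0.001  0.002 -1.   ] yaw of tool y -30.9
levelling rotvec [-0.0018  0.0011  0.    ]
```

View pics/w9.png

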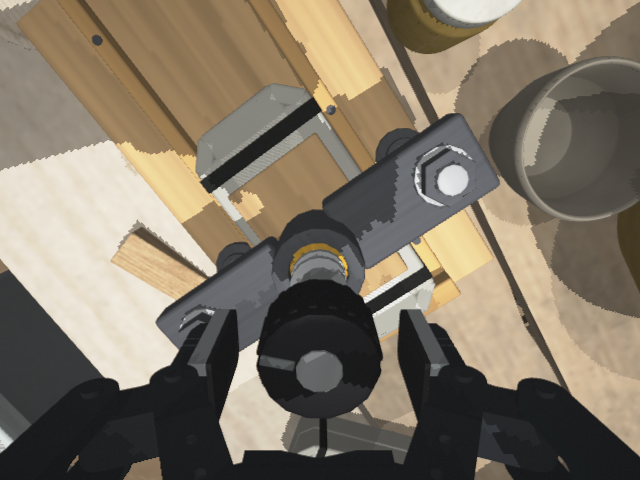

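View pics/s9.png

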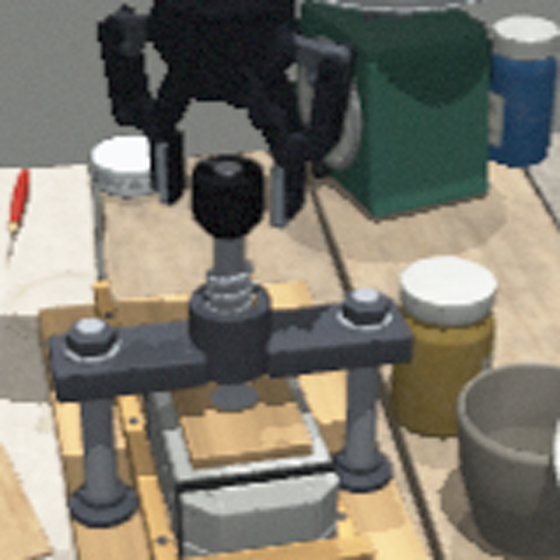

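```bash
python3 - <<'E'
from h import *
p=np.load('w9.npy',allow_pickle=True).item()
print(dep(p,320,371).round(1),dep(p,340,345).round(1),dep(p,300,390).round(1), dep(p,345,385).round(1))
for z in (246,242,240,238,236,234): print(z,np.round(proj(p,[551.7,6,z]),1))
E
```

```text
[552.3   7.6 238.8] [562.3  12.3 238.6] [543.1   4.8 238.7] [556.4  -1.  238.7]
246 [321.2 390.1]
242 [321.1 381.8]
240 [321.  377.9]
238 [321. 374.]
236 [320.9 370.3]
234 [320.9 366.7]
```

```bash
python3 -m inch '[[0,0,-2,0,0,0.16,0.7],[0,0,-4,0,0,0.32,0.7],[0,0,-6,0,0,0.48,0.7],[0,0,-7,0,0,0.64,0.7],[0,0,-7,0,0,0.8,0.7],[0,0,-7,0,0,0.96,0.7],[0,0,-7,0,0,1.12,0.7],[0,0,-7,0,0,1.28,0.7],[0,0,-7,0,0,1.44,0.7],[0,0,-7,0,0,1.6,0.7],[0,0,-7,0,0,1.76,0.7],[0,0,-7,0,0,1.92,0.7],[0,0,-7,0,0,2.08,0.7],[0,0,-7,0,0,2.2,0.7],[0,0,-7,0,0,2.2,0.7],[0,0,-7,0,0,2.2,0.7]]'; python3 st.py
python3 - <<'E'
from h import *
p=capture('wrist');save(p,'w10.png');np.save('w10.npy',p,allow_pickle=True)
E
```

```text
t: 16.92
tcp_pos: [551.9, 7.2, 200.9]
orientation: [-3.113, 1.569, -3.027]
contact_force: [0.9, -0.1, -0.5]
finger_gap: 0.701
t 16.925 q [-0.155  0.321  0.105  1.831 -0.039  0.994  1.623] tcp [551.9   7.2 200.9] gap 0.701 F [ 0.9 -0.1 -0.5] Tq [-0.02  0.   -0.  ]
tool x [-0.002 -0.    -1.   ] yaw of tool y 95.0
levelling rotvec [ 0.0002 -0.0021  0.    ]
```

View pics/w10.png

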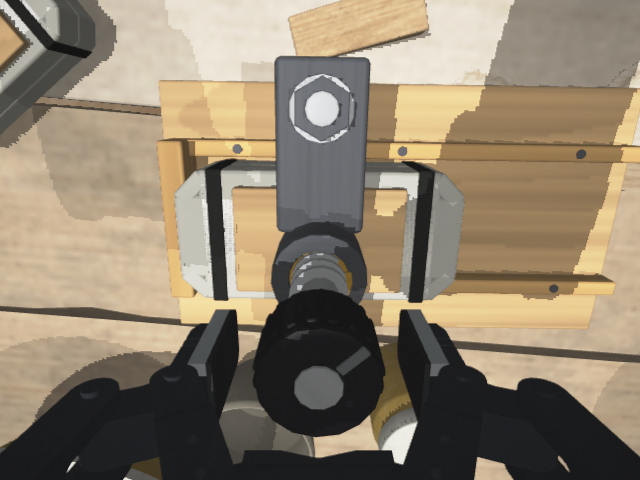

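```bash
python3 - <<'E'
from h import *
p=np.load('w10.npy',allow_pickle=True).item()
a=atz(p,319,387,239);b=atz(p,368,350,238);print(a,b,np.degrees(np.arctan2(*(b-a)[[1,0]])),dep(p,340,345).round(1))
p=np.load('w9.npy',allow_pickle=True).item()
a=atz(p,319,371,239);b=atz(p,262,361,238);print(a,b,np.degrees(np.arctan2(*(b-a)[[1,0]])))
E
python3 -m inch '[[0,0,-0.5,0,0,0,0.5],[0,0,-0.5,0,0,0,0.3],[0,0,-0.5,0,0,0,0.3],[0,0,-0.5,0,0,0,0.3],[0,0,-0.5,0,0,0,0.3]]' 40; python3 st.py
```

```text
[551.98083874   8.03968006 239.        ] [538.85008366  21.23934723 238.        ] 134.85004559814925 [537.   12.8 239.5]
[552.08505908   7.87308072 239.        ] [538.27016747  19.61386593 238.        ] 139.6399726839078
t: 17.6
tcp_pos: [552.0, 7.3, 200.5]
orientation: [3.138, 1.569, -3.059]
contact_force: [-0.7, 2.1, 3.0]
finger_gap: 0.456
t 17.6 q [-0.155  0.321  0.104  1.831 -0.039  0.993  1.624] tcp [552.    7.3 200.5] gap 0.456 F [-0.7  2.1  3. ] Tq [ 0.43  0.21 -0.03]
tool x [-0.002 -0.    -1.   ] yaw of tool y 95.0
levelling rotvec [ 0.0002 -0.0019 -0.    ]
```

```bash
python3 -m inch '[[0,0,0.3,0,0,-0.165,0.3],[0,0,0.1,0,0,-0.33,0.3],[0,0,-0.2,0,0,-0.495,0.3],[0,0,-0.5,0,0,-0.66,0.3],[0,0,-0.8,0,0,-0.825,0.3],[0,0,-1.0,0,0,-0.99,0.3],[0,0,-1.3,0,0,-1.155,0.3],[0,0,-1.6,0,0,-1.32,0.3],[0,0,-1.8,0,0,-1.485,0.3],[0,0,-2.1,0,0,-1.65,0.3]]'; python3 st.py
```

```text
t: 18.85
tcp_pos: [551.8, 7.2, 198.1]
orientation: [-2.953, 1.569, 1.761]
contact_force: [1.0, -0.1, -0.6]
finger_gap: 0.458
t 18.85 q [-0.395  0.341  0.401  1.843 -0.159  0.989  0.076] tcp [551.8   7.2 198.1] gap 0.458 F [ 1.  -0.1 -0.6] Tq [ 0.04 -0.25  0.04]
tool x [-0.     0.002 -1.   ] yaw of tool y 0.1
levelling rotvec [-0.0017 -0.0003  0.    ]
```

```bash
python3 -m inch '[[0,0,-0.3,0,0,-0.165,0.3],[0,0,-0.5,0,0,-0.33,0.3],[0,0,-0.8,0,0,-0.495,0.3],[0,0,-1.0,0,0,-0.66,0.3],[0,0,-1.3,0,0,-0.825,0.3],[0,0,-1.6,0,0,-0.99,0.3],[0,0,-1.8,0,0,-1.155,0.3],[0,0,-2.1,0,0,-1.32,0.3],[0,0,-2.4,0,0,-1.485,0.3],[0,0,-2.4,0,0,-1.485,0.3],[0,0,-2.4,0,0,-1.485,0.3]]'; python3 st.py
python3 - <<'E'
from h import *
p=capture('wrist');save(p,'w11.png');np.save('w11.npy',p,allow_pickle=True)
E
```

```text
t: 20.23
tcp_pos: [551.9, 7.2, 195.7]
orientation: [-3.069, 1.569, 0.165]
contact_force: [0.8, -0.6, 0.2]
finger_gap: 0.459
t 20.225 q [-0.629  0.393  0.703  1.854 -0.299  1.    -1.278] tcp [551.9   7.2 195.7] gap 0.459 F [ 0.8 -0.6  0.2] Tq [-0.05 -0.44 -0.04]
tool x [ 0.002  0.    -1.   ] yaw of tool y -84.7
levelling rotvec [-0.0003  0.0019  0.    ]
```

View pics/w11.png

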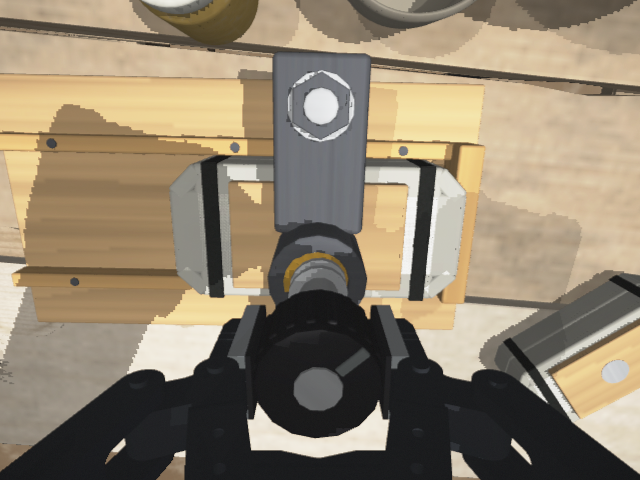

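```bash
python3 -m inch '[[0,0,0,0,0,0,0.6],[0,0,0,0,0,0,0.7],[0,0,0,0,0,0,0.7],[0,0,0,0,0,0.17,0.7],[0,0,0,0,0,0.34,0.7],[0,0,0,0,0,0.51,0.7],[0,0,0,0,0,0.68,0.7],[0,0,0,0,0,0.85,0.7],[0,0,0,0,0,1.02,0.7],[0,0,0,0,0,1.19,0.7],[0,0,0,0,0,1.36,0.7],[0,0,0,0,0,1.53,0.7]]'; python3 -m inch '[[0,0,0,0,0,0.17,0.7],[0,0,0,0,0,0.34,0.7],[0,0,0,0,0,0.51,0.7],[0,0,0,0,0,0.68,0.7],[0,0,0,0,0,0.85,0.7],[0,0,0,0,0,1.02,0.7],[0,0,0,0,0,1.19,0.7],[0,0,0,0,0,1.36,0.7],[0,0,0,0,0,1.53,0.7],[0,0,0,0,0,1.6,0.7],[0,0,0,0,0,1.6,0.7]]'; python3 st.py
python3 - <<'E'
from h import *
p=capture('wrist');save(p,'w12.png');np.save('w12.npy',p,allow_pickle=True)
E
```

```text
t: 21.78
tcp_pos: [551.8, 7.2, 195.7]
orientation: [-2.906, 1.569, 1.863]
contact_force: [-0.2, 0.6, -0.3]
finger_gap: 0.701
t: 23.15
tcp_pos: [551.8, 7.0, 195.6]
orientation: [-2.953, 1.569, -2.868]
contact_force: [0.4, 0.6, 0.3]
finger_gap: 0.701
t 23.15 q [-0.143  0.326  0.09   1.836 -0.034  0.983  1.617] tcp [551.8   7.  195.6] gap 0.701 F [0.4 0.6 0.3] Tq [ 0.   -0.01 -0.02]
tool x [-0.002 -0.001 -1.   ] yaw of tool y 94.9
levelling rotvec [ 0.0005 -0.0019  0.    ]
```

View pics/w12.png

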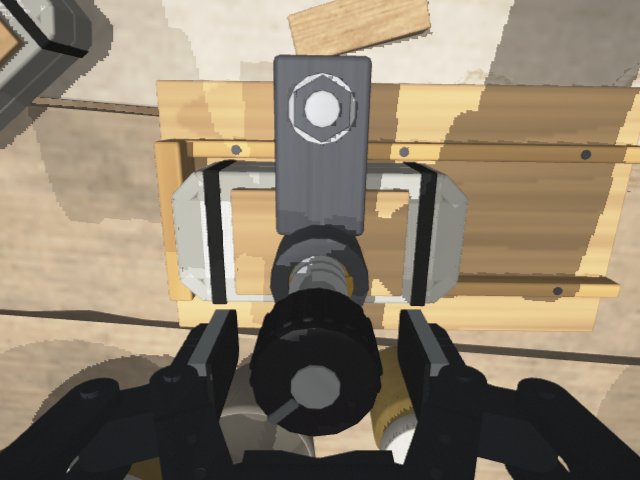

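```bash
python3 - <<'E'
from h import *
p=np.load('w12.npy',allow_pickle=True).item()
print(dep(p,316,387).round(1),dep(p,340,345).round(1))
z=dep(p,340,345)[2]
a=atz(p,316,387,z);b=atz(p,268,424,z-.5);print(a,b,np.degrees(np.arctan2(*(b-a)[[1,0]])))
E
python3 -m inch '[[0,0,0,0,0,0,0.5],[0,0,0,0,0,0,0.3],[0,0,0,0,0,0,0.3],[0,0,0,0,0,0,0.3],[0,0,0,0,0,0,0.3]]' 40; python3 st.py
```

```text
[550.8   6.9 235.2] [536.9  12.6 234.2]
[551.53474507   6.97330148 234.23492071] [566.49710843  -6.60114245 233.73492071] -42.21555005097266
t: 23.82
tcp_pos: [551.9, 7.1, 195.7]
orientation: [-2.928, 1.569, -2.844]
contact_force: [-0.1, -0.2, 4.3]
finger_gap: 0.458
t 23.825 q [-0.143  0.326  0.09   1.836 -0.034  0.983  1.616] tcp [551.9   7.1 195.7] gap 0.458 F [-0.1 -0.2  4.3] Tq [ 0.12  0.11 -0.05]
tool x [-0.002 -0.001 -1.   ] yaw of tool y 94.8
levelling rotvec [ 0.0005 -0.0017  0.    ]
```

```bash
python3 -m inch '[[0,0,0.2,0,0,-0.165,0.3],[0,0,0,0,0,-0.33,0.3],[0,0,-0.3,0,0,-0.495,0.3],[0,0,-0.6,0,0,-0.66,0.3],[0,0,-0.8,0,0,-0.825,0.3],[0,0,-1.1,0,0,-0.99,0.3],[0,0,-1.3,0,0,-1.155,0.3],[0,0,-1.6,0,0,-1.32,0.3],[0,0,-1.9,0,0,-1.485,0.3],[0,0,-2.2,0,0,-1.65,0.3]]'; python3 st.py; python3 -m inch '[[0,0,-0.3,0,0,-0.165,0.3],[0,0,-0.5,0,0,-0.33,0.3],[0,0,-0.8,0,0,-0.495,0.3],[0,0,-1.0,0,0,-0.66,0.3],[0,0,-1.3,0,0,-0.825,0.3],[0,0,-1.6,0,0,-0.99,0.3],[0,0,-1.8,0,0,-1.155,0.3],[0,0,-2.1,0,0,-1.32,0.3],[0,0,-2.4,0,0,-1.485,0.3],[0,0,-2.4,0,0,-1.52,0.3],[0,0,-2.4,0,0,-1.52,0.3],[0,0,-2.4,0,0,-1.52,0.3]]'; python3 st.py
python3 - <<'E'
from h import *
p=capture('wrist');save(p,'w13.png');np.save('w13.npy',p,allow_pickle=True)
p=capture('side');save(p,'s13.png',(240,140,400,300),3.5)
p=capture('top');save(p,'t13.png',(230,190,390,310),4.5)
E
```

```text
t: 25.08
tcp_pos: [551.6, 7.0, 193.2]
orientation: [-2.527, 1.569, 2.185]
contact_force: [-0.1, -0.0, -1.2]
finger_gap: 0.457
t 25.075 q [-0.386  0.345  0.391  1.847 -0.158  0.98   0.072] tcp [551.6   7.  193.2] gap 0.457 F [-0.1 -0.  -1.2] Tq [-0.07  0.05  0.06]
tool x [-0.001  0.001 -1.   ] yaw of tool y -0.1
levelling rotvec [-0.0015 -0.001   0.    ]
t: 26.58
tcp_pos: [551.7, 6.9, 190.8]
orientation: [-2.576, 1.569, 0.618]
contact_force: [1.0, -1.2, 1.3]
finger_gap: 0.455
t 26.575 q [-0.627  0.4    0.703  1.859 -0.307  0.992 -1.312] tcp [551.7   6.9 190.8] gap 0.455 F [ 1.  -1.2  1.3] Tq [-0.31 -0.35  0.  ]
tool x [ 0.002  0.001 -1.   ] yaw of tool y -87.0
levelling rotvec [-0.0011  0.0016  0.    ]
```

View pics/w13.png

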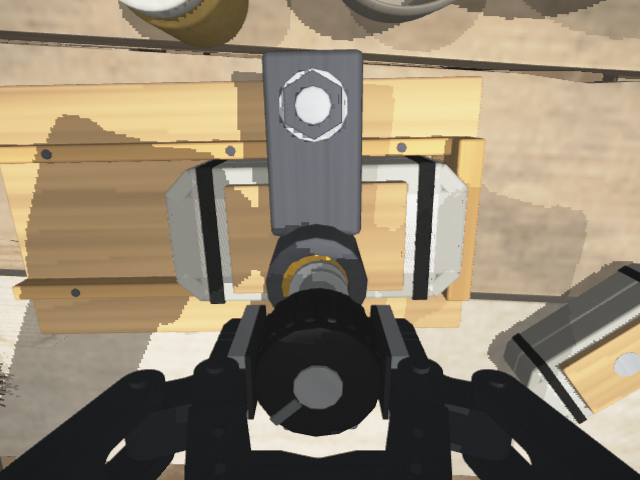

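View pics/s13.png

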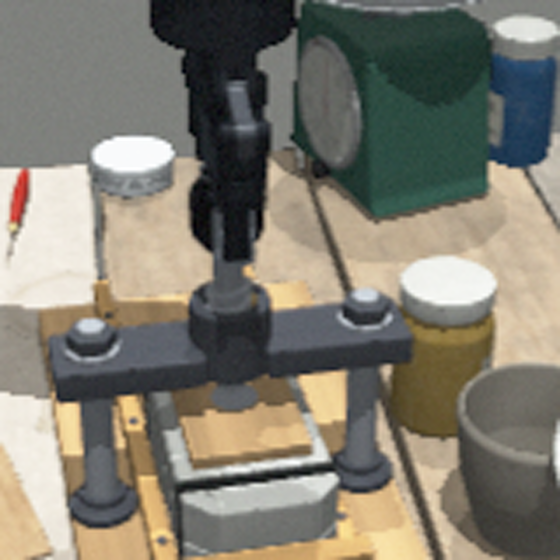

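View pics/t13.png

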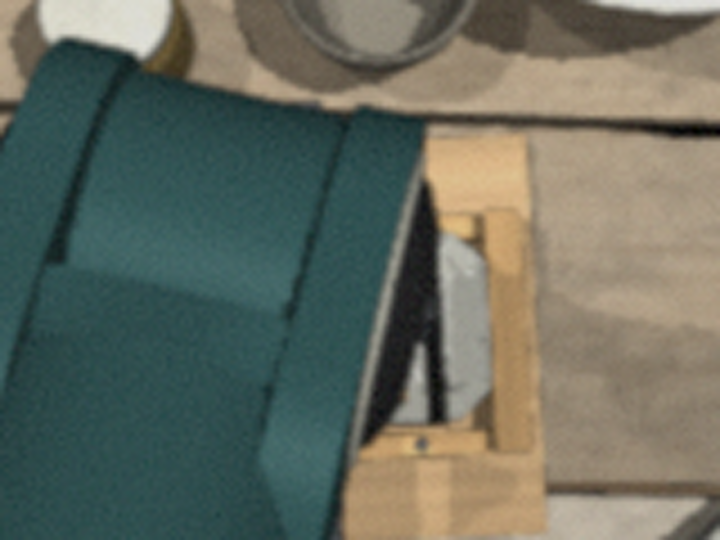

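```bash
python3 - <<'E'
from h import *
p=np.load('w13.npy',allow_pickle=True).item()
print(dep(p,318,387).round(1),dep(p,340,345).round(1))
z=dep(p,340,345)[2]
a=atz(p,318,387,z);b=atz(p,271,422,z-.5);print(a,b,np.degrees(np.arctan2(*(b-a)[[1,0]])))
E
python3 st.py; python3 -c "
from bench import robot
print(robot.job_done())"
```

```text
[552.    7.4 230.3] [565.7   1.8 229.1]
[551.18411213   7.38890846 229.12809469] [537.4060286   21.17148893 228.62809469] 134.9906513391473
t 26.725 q [-0.627  0.4    0.703  1.859 -0.307  0.992 -1.313] tcp [551.6   6.9 190.8] gap 0.457 F [ 1.  -1.8  0.8] Tq [-0.36 -0.29 -0.01]
tool x [ 0.002  0.001 -1.   ] yaw of tool y -87.1
levelling rotvec [-0.0011  0.0015  0.    ]
the job is handed in; nothing more can be done
None
```

The mould is home and the screw has caught, one full turn in. I handed the job in at about 26.7 s with the knob still gripped.

- **Mould:** I pushed it with closed fingers until it stopped against the wooden stop. It held at the same position (about 0.1 mm change) while the push rose from 14 to 29 N. The top view shows it touching the stop.
- **Backward turn:** I gripped the knob and turned it back 55°. The gripper then carried a small load, consistent with the screw's weight. On letting go, the knob dropped about 6–7 mm. The rib ended about 26° past the thread start, where a drop of 7.3 mm would be expected. The small shortfall is within the depth readings' error.
- **Forward turn:** I turned it forward in two half-turn grips, following the thread down, with side forces at about 2 N or less.
    - The rib returned to 135°, where it was before the turn.
    - The knob top went from 239.5 to 234.2 to 229.1 mm, so about 10 mm lower over the turn.
- **Final state:** The tool is upright to within about 0.1° and the knob is centred over the boss to within about 1 mm. By calculation, the screw's foot is about 99 mm up, roughly 11 mm clear of the mould's top at 88 mm.
- **Bystanders:** I never touched the cup, jar or wedge, and they looked unmoved in the later pictures I viewed.

The side and top cameras disagreed by about 7 mm on where the leaning knob stood at the start. Putting the knob's top at about 242 mm instead of 245 mm explained it. I relied on the wrist camera for the grasp.

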